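# Index the drill-jig carriage past its spring pin

## Robot

A 7-joint arm with a two-finger parallel gripper is mounted at the origin on the work surface; the furniture and walls round the work are solid. World frame = base frame: x ahead of the robot, y to its left, z up, the work surface at z = 0. Lengths are in m, angles in rad, forces in N, time in s.
With the tool pointing down it reaches from about 0.425 to 0.875 m from the base axis. Payload 4.7 kg.
Tool frame: the origin (TCP) lies on the centre line of the jaws, within the pads' length; the fingertips stand 22 mm ahead of it and the grasp point (between the pads) lies 3 mm ahead of it; z points along the fingers, y is the line along which they close (so a half turn about z gives the same grasp; the last joint's range is limited). The gripper opens to 85 mm and grips with 20 to 120 N. Pads are 22 mm wide; open, the fingers measure 114 mm over their backs; the gripper's body (76 mm by 85 mm) begins 54 mm behind the grasp point. The pads swing forward as they close: fully open they stand 13 mm farther back than shut.
Start: joints at [-1.243, 0.321, -0.07, 1.45, 0.023, 1.371, -0.057], TCP at [0.201, 0.618, 0.253] pointing down, gripper open.
Joint ranges: [-2.86, 2.86], [-0.3, 2.09], [-1.38, 1.24], [0.06, 2.45], [-1.56, 4.7], [0.09, 2.05], [-2.69, 2.69]. Speed limits (rad/s): [2.57, 2.57, 3.14, 3.14, 3.14, 3.14, 3.14].

## Interface

Orientations are given as a unit quaternion [w, x, y, z].
In Python, from workcell import env gives the robot as it stands.
- The arm moves only by the tool carry_out, never from a script. Its argument "moves" is a list of rows, each a list of 5 numbers: the opening, from -1 (shut) to 1 (fully open), then the shift along the tool's x, y, z in m, then the turn about the tool's z in degrees. A call has 1 to 12 rows; each row is the pose to reach, as a shift and turn from the pose commanded when the call began, along the tool's axes at that moment; what a row does not reach only later rows make up. A row lasts 1/8 s, in which the tool goes at most 62.5 mm and 10.7 degrees, less where a joint would pass 70% of its speed; a pose out of reach is approached as far as the arm can. A call with a gripper value outside its range is refused whole. The fingers move at their own pace and stop on an object; "squeeze" is the grip in N (left out, the last holds). Time passes only in rows, so rows that repeat a pose let the fingers close. It gives the time, the measured TCP pose, the force, the opening and the grip force at its end, in the units of the state.
- env.state(): the state, without advancing time (a new reading comes with each control period).
- env.get_image(name): name is "scene" or "top"; returns the picture (480x640x3 uint8, red, green, blue); there is no depth.
- env.camera_model(name): a dict with "K" (3x3 intrinsics, pixels), "dist" ([k1, k2, p1, p2, k3] as OpenCV has them; the pictures are not rectified), "R" (3x3) and "t" (3): a world point X has camera coordinates R X + t. Camera axes: x right, y down, z forward; pixel columns grow to the right and rows downward; lengths in m; the calibration is good to about 2 mm. A picture is of the moment at which its call begins. camera_model takes no time and is no camera call.
- env.hand_in(): hands the job in; it is judged then, once.
Trained networks look in the newest picture that a camera, given by its name, has taken for a name from the list of things; names that differ only in an ending like _2 or _b are one class to them, and where a whole thing is asked for, a point or a joint stands for the part that bears it (a point fixed in the world has none). Each returns a list of dicts, best first, with "confidence" (0 to 1); they miss things now and then, are a little off and sometimes report something else, mostly with a low value. They report only what shows in the picture. A call takes as long as a camera call. They do not tell look-alikes from the thing itself.
- env.spot_in(camera, thing): "position" ([x, y, z] in m, in world coordinates, good to about 4 mm: the middle of the surface that is visible of it).
- env.outline_of(camera, thing): "pixels" (480x640 bool, what is visible of it).
The state is a dict: "clock": time; "joints": joint angles; "qd": joint speeds; "joint_torque": joint torques, N m; "tcp_pos": TCP position; "eef_rot": TCP orientation; "contact_force": force on the tool from outside, world axes, zero at the start; "moment": the same for the moment, N m; "width": finger opening in m; "finger_force": force on a finger pad.
Only numpy, scipy, OpenCV 4.12 (cv2) and the standard library are available. Lean on these libraries where they do the work, as an engineer would, in place of code of your own. Each camera call takes 0.05 s, during which the arm holds its last target. There are 200 camera calls.

## Task

On the drilling jig, press the red spring pedal down behind the blue carriage with your fingertips and keep it down while you push the carriage forward, until it is up against the dark wooden end stop and its wooden blank is under the brass drill bushing. Then let go, so that the brass pin springs up in the carriage's rear window and locks it. Only press and push: do not lift the carriage or the blank, and leave the two turned feet and the roll of masking tape where they are.

Things in the scene. Friction and masses are not known exactly. Their poses are not given: they have to be found in the camera images.
- jig: fixed drilling jig: plywood base 137 mm wide, from x = -166 to +179 mm, with two wooden side walls (inner faces y = +-52.5 mm, outer +-68.5, top 46 mm above the bench) forming a channel along its x axis, open and free above at the rear. Origin on the underside, under the index pin; +x is the feed direction, z up. Carriage rails inside the channel at z = 34 mm
- stop_face (a point): centre of the rear face of the dark wooden end stop across the channel, where the carriage's front end must arrive: jig x = 160 mm, z = 40 mm; top of the stop 50 mm above the bench
- plunger (a joint): spring pedal with the brass index pin, m: 0 = up (rest), grows as pressed straight down, hard stop at 0.015. About 4 N starts it, 8.5 N at the bottom. At 0 the pin stands 7 mm up in the carriage's window; beyond 0.007 it clears the carriage, 0.009 to 0.013 is good. It rises by itself when let go, but stays down while a bar of the carriage lies over the pin
- pedal_end (a point): centre of the rear end of the pedal's top face. The pedal is a flat bar 36 mm wide in the middle of the channel, from here 190 mm along the jig's +x (x = -155 to +35 mm), passing below the carriage; its rear part is red. At rest its top is 32 mm above the bench, 2 mm below the carriage. It stays level, may be pressed anywhere, and fingertips can slide along it
- pin_top (a point): centre of the top of the brass index pin (16 mm diameter, standing 9 mm above the pedal's top), at jig x = 0, y = 0; it goes down with the pedal
- carriage: blue loose carriage, 192 x 102 mm, about 0.6 kg, in the channel with 1.5 mm play each side. Origin: underside, centre of its rear window; x forward. Along its x (mm): push bar -35 to -17, rear window to 17, middle bar to 43, front window to 79, tray to 157; windows 52 wide. Starts at jig x -69 to -53 (pin in the front window); must end at about 0 to +3 (pin in the rear window; at +3 it touches the stop)
- push_face (a point): centre of the upright rear face of the carriage's push bar (102 mm wide; lower edge 34 mm, top edge 60 mm above the bench; 35 mm behind the carriage's origin): push here, along the jig's +x. The pedal is bare behind this face for 48 mm or more at the start
- blank: loose brown wooden block, 66 x 90 x 20 mm, lying in the carriage's tray (6 mm rims, 2 mm play lengthwise, 2 to 3 mm sideways), its centre near carriage x = 118 mm, y = 0; origin at the centre of its underside, 14 mm above the carriage's underside
- bushing (a point): centre of the lower end of the brass drill bushing, 71 mm above the bench at jig x = 118 mm, in the middle of a dark steel bridge across the channel (28 mm along x, top 83 mm, bushing top 88 mm)
- foot_a: bystander: turned wooden foot, 50 mm across, 86 mm high, standing beside the jig; origin at its underside
- foot_b: bystander: turned wooden foot, 50 mm across, 84 mm high, standing beside the jig; origin at its underside
- tape: bystander: roll of masking tape, 104 mm across, 24 mm high, lying beside the jig; origin at its underside
There are look-alikes about, which are no part of the job. Several things have the shape of the blank; the one meant has the colours described above.

How it is judged:
On the way, in this order (a step that is already met when the one before it is completed fails the run):
1. the pedal is pressed down with the fingers, the pin still in line with the carriage's front window (value of joint plunger above 0.0072 m and contact force between the fingers and plunger above 0.5 N and x of carriage in the frame of jig below -0.046 m), for 0.1 s.
2. the carriage's middle bar slides over the pin while the fingers keep the pedal down (value of joint plunger above 0.0072 m and contact force between the fingers and plunger above 0.5 N and x of carriage in the frame of jig between -0.044 and -0.015 m), for 0.1 s.
3. the carriage is forward at the end stop (within 6 mm), the pedal still held down by the fingers (value of joint plunger above 0.0072 m and contact force between the fingers and plunger above 0.5 N and x of carriage in the frame of jig above -0.003 m), for 0.1 s.
At the end, for the whole second after the job is handed in: The carriage stands within 6 mm of the end stop, flat on its rails and at rest, the pin is up in its rear window (plunger within 2 mm of its rest), the blank lies in its tray within 12 mm of the bushing's axis, and the bystanders are within 20 mm of where they stood (x of carriage in the frame of jig between -0.003 and 0.006 m and value of joint plunger below 0.002 m and z of carriage in the frame of jig below 0.037 m and linear speed of carriage below 0.01 m/s and x of blank in the frame of carriage between 0.112 and 0.124 m and z of blank in the frame of carriage below 0.02 m and horizontal distance between blank and bushing below 0.012 m and distance of each of foot_a, foot_b, tape from where it was at the start of the episode below 0.02 m); the robot touches nothing.
It fails at once if the carriage is lifted more than 6 mm off its rails or tipped (z of carriage in the frame of jig above 0.04 m or angle between carriage's own z axis and vertical above 0.12 rad).
It fails at once if the blank is lifted out of its tray (z of blank in the frame of carriage above 0.022 m).
It fails at once if a turned foot or the masking tape is moved more than 20 mm, lifted or knocked over (distance of any of foot_a, foot_b, tape from where it was at the start of the episode above 0.02 m or angle between any of foot_a, foot_b, tape's own z axis and vertical above 0.4 rad).
It also fails if it takes over 40 s, if anything falls off the work surface, if the arm or the gripper's body presses on something with over 40 N, if the wrist force passes 120 N, or if a joint passes its speed limit or range.

## Working session

There is one attempt and no reset: what is moved stays moved. The work goes in short steps, Python scripts to look and compute and a tool call to move; the robot and the scene stay as the last step left them, time stands still between calls to the robot, and variables do not carry over. Pictures are saved under pics/ and viewed, at most 10 in all, crops included, and the job is handed in when it is done.

Besides the shell and the picture viewer there is one more tool, called after "Request:" in YAML: its name, and indented under it one key for each argument. carry_out: Moves the arm, as the interface text tells. Its arguments: {"type":"object","properties":{"moves":{"type":"array","items":{"type":"array","items":{"type":"number"}}},"squeeze":{"type":"number"}},"required":["moves"]}

```bash
mkdir -p pics; python3 - <<'E'
from workcell import env
import cv2,numpy as np
for n in("scene","top"):
    cv2.imwrite(f"pics/{n}0.png",cv2.cvtColor(env.get_image(n),cv2.COLOR_RGB2BGR))
    for t in("jig","carriage","push_face","pedal_end","pin_top","stop_face","bushing","blank","foot_a","tape"):
        print(n,t,[(np.round(d["position"],3).tolist(),round(d["confidence"],2)) for d in env.spot_in(n,t)][:3])
s=env.state();print({k:np.round(s[k],3).tolist() for k in s})
E
```

```text
scene jig [([0.475, -0.015, 0.035], 0.91), ([0.591, 0.013, 0.071], 0.72)]
scene carriage [([0.504, 0.025, 0.045], 0.62)]
scene push_face [([0.507, 0.026, 0.049], 0.77), ([0.429, 0.035, 0.03], 0.33)]
scene pedal_end [([0.478, -0.016, 0.036], 0.26)]
scene pin_top [([0.428, 0.04, 0.032], 0.94)]
scene stop_face [([0.476, -0.01, 0.034], 0.58)]
scene bushing [([0.476, -0.013, 0.032], 0.95), ([0.636, 0.165, 0.026], 0.17)]
scene blank [([0.659, -0.181, 0.019], 0.86), ([0.594, 0.014, 0.071], 0.7), ([0.594, 0.304, 0.028], 0.62)]
scene foot_a [([0.524, 0.157, 0.057], 0.71), ([0.543, -0.13, 0.058], 0.67)]
scene tape [([0.635, 0.165, 0.021], 0.63)]
top jig [([0.553, 0.022, 0.047], 0.56), ([0.538, 0.163, 0.088], 0.33)]
top carriage [([0.515, 0.032, 0.044], 0.77), ([0.473, 0.039, 0.036], 0.25)]
top push_face [([0.518, 0.032, 0.046], 0.9)]
top pedal_end [([0.475, 0.039, 0.035], 0.56)]
top pin_top [([0.481, 0.034, 0.032], 0.84)]
top stop_face [([0.551, 0.024, 0.045], 0.8), ([0.478, 0.036, 0.03], 0.16)]
top bushing [([0.556, 0.024, 0.045], 0.87)]
top blank [([0.603, 0.016, 0.07], 0.9), ([0.67, -0.174, 0.02], 0.9), ([0.607, 0.309, 0.022], 0.58)]
top foot_a [([0.557, -0.116, 0.084], 0.62)]
top tape [([0.629, 0.162, 0.02], 0.85)]
{'clock': 1.1, 'joints': [-1.243, 0.321, -0.07, 1.45, 0.023, 1.371, -0.057], 'qd': [0.001, 0.001, -0.001, 0.0, 0.001, -0.001, -0.001], 'joint_torque': [-0.0, -49.342, -0.382, -31.459, 0.013, 0.002, 0.0], 'tcp_pos': [0.201, 0.618, 0.253], 'eef_rot': [0.0, 0.156, 0.988, 0.0], 'contact_force': [-0.776, 0.631, -0.064], 'moment': [0.027, 0.037, 0.007], 'finger_force': 0.0, 'width': 0.085}
```

View pics/scene0.png

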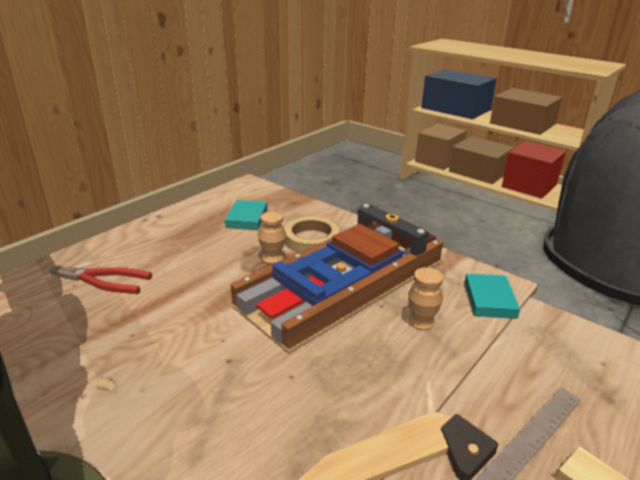

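View pics/top0.png

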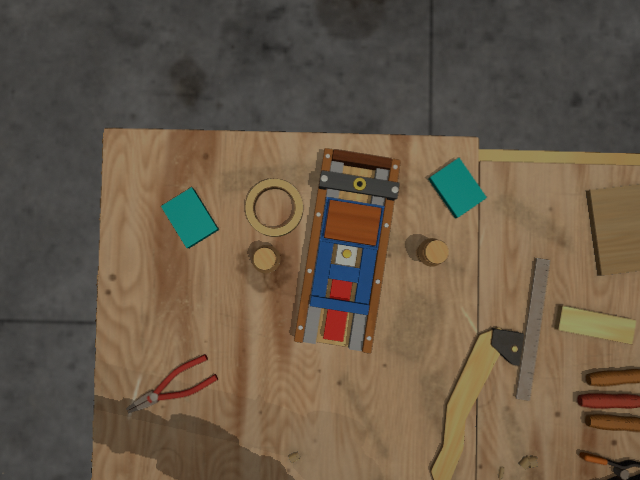

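```bash
python3 - <<'E'
import cv2
i=cv2.imread("pics/top0.png")[140:360,280:420]
cv2.imwrite("pics/crop.png",cv2.resize(i[:, :],None,fx=2.7,fy=2.7,interpolation=cv2.INTER_CUBIC))
E
cat > h.py <<'E'
from workcell import env
import cv2,numpy as np
def back(cam,uv,z):
    m=env.camera_model(cam);R=np.array(m["R"]);t=np.array(m["t"])
    p=cv2.undistortPoints(np.array([[uv]],float),np.array(m["K"]),np.array(m["dist"])).ravel()
    d=R.T@np.array([p[0],p[1],1]);c=-R.T@t
    return c+d*(z-c[2])/d[2]
def proj(cam,X):
    m=env.camera_model(cam);R=np.array(m["R"]);t=np.array(m["t"])
    return cv2.projectPoints(np.array(X,float).reshape(-1,3),cv2.Rodrigues(R)[0],t,np.array(m["K"]),np.array(m["dist"]))[0].reshape(-1,2)
E
python3 - <<'E'
from h import *
for n,uv,z in(("pin",(346.5,254),.041),("bushtop",(360,184),.088),("pedalend",(334,342),.032),("wallRL",(297,341),.046),("wallRR",(370,352),.046),("wallFL",(326,149),.046),("wallFR",(398,159),.046)):print(n,back("top",uv,z).round(4))
print(back("scene",(341,267),.041),back("scene",(392,216),.088))
E
```

```text
pin [0.5477 0.025  0.041 ]
bushtop [0.6651 0.0078 0.088 ]
pedalend [0.3917 0.0435 0.032 ]
wallRL [0.3942 0.1087 0.046 ]
wallRR [ 0.3775 -0.019   0.046 ]
wallFL [0.7324 0.0651 0.046 ]
wallFR [ 0.7177 -0.0628  0.046 ]
[0.54425603 0.02103747 0.041     ] [0.66691884 0.00934729 0.088     ]
```

View pics/crop.png

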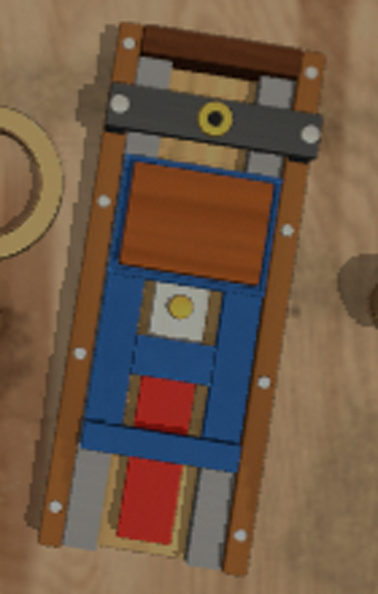

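The crop shows one jig. The brown block in its blue tray (top px 353,222) is the blank; the teal blocks at (190,217) and (458,187) have the wrong colour. The pin is at (346.7,253.7), the bushing at (359.6,184), the push bar's rear edge at (339.4,309.6) and the pedal end at (334,340).

```bash
python3 - <<'E'
from h import *
a=np.radians(-7.4);o=np.array([.548,.0245]);J=np.array([[np.cos(a),np.sin(a)],[-np.sin(a),np.cos(a)]])
for n,c,uv,z in(("bar","top",(339.4,309.6),.06),("pedalend","top",(334.4,340.4),.032),("barscene","scene",(299,283.5),.06)):
    w=back(c,uv,z);print(n,w.round(4),(J@(w[:2]-o)).round(4))
s=env.state();from scipy.spatial.transform import Rotation as R
q=s["eef_rot"];T=R.from_quat([*q[1:],q[0]]).as_matrix();print(T.round(3), np.degrees(np.arctan2(T[1,0],T[0,0])))
for jx in(-.116,-.112):
    w=o+J.T@[jx,0];print(jx,w,(T.T@(np.array([*w,.16])-s["tcp_pos"])).round(4))
print((T.T@(np.array([.5,.12,.2])-s["tcp_pos"])).round(4))
print(proj("top",[[*(o+J.T@[x,y]),z] for x,y,z in((0,0,.041),(.118,0,.088),(-.155,0,.032),(-.166,.0685,.046),(.179,-.0685,.046))]).round(1))
E
```

```text
bar [0.4513 0.0368 0.06  ] [-0.0975 -0.0003]
pedalend [0.3946 0.0429 0.032 ] [-0.1545 -0.0015]
barscene [0.447  0.0234 0.06  ] [-0.1001 -0.0141]
[[-0.951  0.309  0.   ]
 [ 0.309  0.951  0.   ]
 [-0.     0.    -1.   ]] 162.02165671519347
-0.116 [0.43296615 0.03944029] [-0.3996 -0.4789  0.0933]
-0.112 [0.43693283 0.03892511] [-0.4035 -0.4781  0.0933]
[-0.4385 -0.3816  0.0533]
[[346.8 253.8]
 [359.1 184. ]
 [333.5 340.5]
 [294.1 342.1]
 [400.1 159.6]]
```

Request:
carry_out:
  moves:
    - [-1, -0.049, -0.042, 0, -2]
    - [-1, -0.097, -0.085, 0.006, -4]
    - [-1, -0.146, -0.127, 0.012, -6]
    - [-1, -0.195, -0.17, 0.018, -8]
    - [-1, -0.244, -0.212, 0.024, -10]
    - [-1, -0.292, -0.254, 0.03, -10.6]
    - [-1, -0.341, -0.297, 0.036, -10.6]
    - [-1, -0.39, -0.339, 0.042, -10.6]
    - [-1, -0.438, -0.38, 0.053, -10.6]
    - [-1, -0.42, -0.43, 0.07, -10.6]
    - [-1, -0.4015, -0.4785, 0.093, -10.6]
    - [-1, -0.4015, -0.4785, 0.093, -10.6]
  squeeze: 30

```text
clock: 2.6
tcp_pos: [0.4308, 0.0356, 0.1578]
eef_rot: [-0.003, 0.067, 0.998, -0.0]
contact_force: [0.2, 0.6, 0.2]
width: 0.0001
finger_force: 0.0
```

Request:
carry_out:
  moves:
    - [-1, 0, 0, 0.03, 0]
    - [-1, 0, 0, 0.06, 0]
    - [-1, 0, 0, 0.06, 0]
    - [-1, 0, 0, 0.06, 0]

```text
clock: 3.1
tcp_pos: [0.436, 0.0398, 0.1016]
eef_rot: [0.001, 0.064, 0.998, 0.0]
contact_force: [0.0, -0.3, 0.3]
width: -0.0002
finger_force: 0.0
```

```bash
python3 - <<'E'
from h import *
t=cv2.cvtColor(env.get_image("scene"),cv2.COLOR_RGB2BGR)[200:380,200:460];u=cv2.cvtColor(env.get_image("top"),cv2.COLOR_RGB2BGR)[140:380,260:440]
cv2.imwrite("pics/c1.png",np.hstack([cv2.resize(t,(450,312)),cv2.resize(u,(234,312))]))
s=env.state();print(np.round(s["tcp_pos"],4),s["contact_force"])
a=np.radians(-7.4);o=np.array([.548,.0245]);J=np.array([[np.cos(a),np.sin(a)],[-np.sin(a),np.cos(a)]]);print(J@(np.array(s["tcp_pos"][:2])-o))
E
```

```text
[0.4362 0.0397 0.1018] [-0.08204129  1.75580262 -0.92377216]
[-0.11283148  0.00067513]
```

View pics/c1.png

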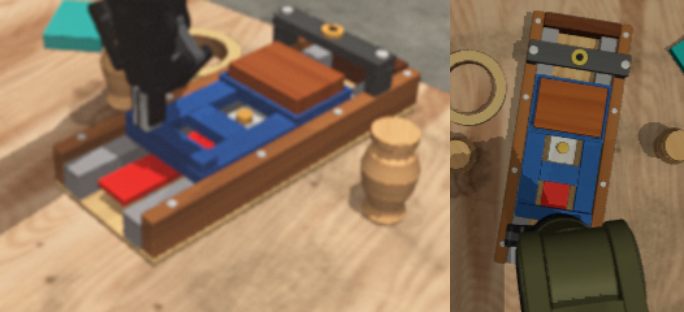

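```bash
python3 - <<'E'
from h import *
print(proj("scene",[[.4362,.0397,.1018-.022],[.4362,.0397,.1018-.035],[.4362+.011,.0397,.0798],[.4362-.011,.0397,.0798]]).round(1))
E
```

```text
[[285.4 271.1]
 [285.5 278.6]
 [290.6 267.8]
 [280.1 274.3]]
```

Request:
carry_out:
  moves:
    - [-1, 0.002, 0, 0.012, 0]
    - [-1, 0.002, 0, 0.025, 0]
    - [-1, 0.002, 0, 0.025, 0]

```text
clock: 3.58
tcp_pos: [0.4316, 0.0392, 0.0739]
eef_rot: [-0.001, 0.064, 0.998, -0.001]
contact_force: [-0.7, 0.1, -0.0]
width: 0.0005
finger_force: 0.0
```

Request:
carry_out:
  moves:
    - [-1, 0, 0, 0.01, 0]
    - [-1, 0, 0, 0.018, 0]
    - [-1, 0, 0, 0.022, 0]
    - [-1, 0, 0, 0.026, 0]
    - [-1, 0, 0, 0.026, 0]

```text
clock: 4.2
tcp_pos: [0.4325, 0.0394, 0.0493]
eef_rot: [-0.001, 0.064, 0.998, -0.0]
contact_force: [-4.0, -0.8, 5.8]
width: 0.0002
finger_force: 2.7
```

Request:
carry_out:
  moves:
    - [-1, 0, 0, 0.003, 0]
    - [-1, 0, 0, 0.006, 0]
    - [-1, 0, 0, 0.006, 0]
    - [-1, 0, 0, 0.006, 0]

```text
clock: 4.7
tcp_pos: [0.4326, 0.0394, 0.0437]
eef_rot: [-0.0, 0.064, 0.998, 0.0]
contact_force: [-4.1, 0.1, 6.8]
width: 0.0001
finger_force: 3.5
```

Request:
carry_out:
  moves:
    - [-1, -0.005, 0, 0.001, 0]
    - [-1, -0.01, 0, 0.001, 0]
    - [-1, -0.015, 0, 0.001, 0]
    - [-1, -0.02, 0, 0.001, 0]
    - [-1, -0.025, 0, 0.001, 0]
    - [-1, -0.03, 0, 0.001, 0]
    - [-1, -0.035, 0, 0.001, 0]
    - [-1, -0.04, 0, 0.001, 0]
    - [-1, -0.04, 0, 0.001, 0]

```text
clock: 5.82
tcp_pos: [0.4705, 0.0348, 0.042]
eef_rot: [-0.003, 0.064, 0.998, 0.0]
contact_force: [-6.9, 0.2, 6.9]
width: -0.0002
finger_force: 3.8
```

```bash
python3 - <<'E'
from h import *
t=cv2.cvtColor(env.get_image("scene"),cv2.COLOR_RGB2BGR)[200:380,200:460];u=cv2.cvtColor(env.get_image("top"),cv2.COLOR_RGB2BGR)[140:380,260:440]
cv2.imwrite("pics/c2.png",np.hstack([cv2.resize(t,(450,312)),cv2.resize(u,(234,312))]))
s=env.state();print(np.round(s["tcp_pos"],4),s["contact_force"])
a=np.radians(-7.4);o=np.array([.548,.0245]);J=np.array([[np.cos(a),np.sin(a)],[-np.sin(a),np.cos(a)]]);print(J@(np.array(s["tcp_pos"][:2])-o))
E
```

```text
[0.4705 0.0347 0.0421] [-6.36552107  0.22651214  7.26929045]
[-0.0782189   0.00016188]
```

View pics/c2.png

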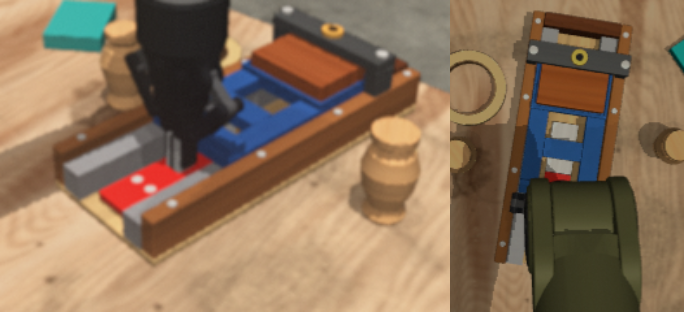

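The carriage has moved, its middle bar is now over the pin (top crop 565,150), and the pedal is held down. I'll continue to the stop.

Request:
carry_out:
  moves:
    - [-1, -0.005, 0, -0.0005, 0]
    - [-1, -0.01, 0, -0.0005, 0]
    - [-1, -0.015, 0, -0.0005, 0]
    - [-1, -0.02, 0, -0.0005, 0]
    - [-1, -0.025, 0, -0.0005, 0]
    - [-1, -0.03, 0, -0.0005, 0]
    - [-1, -0.034, 0, -0.0005, 0]
    - [-1, -0.036, 0, -0.0005, 0]
    - [-1, -0.036, 0, -0.0005, 0]

```text
clock: 7.05
tcp_pos: [0.5057, 0.0302, 0.0423]
eef_rot: [-0.003, 0.064, 0.998, 0.0]
contact_force: [-7.6, -0.2, 6.3]
width: 0.0004
finger_force: 3.7
```

```bash
python3 - <<'E'
from h import *
s=env.state();print(np.round(s["tcp_pos"],4),s["contact_force"])
a=np.radians(-7.4);o=np.array([.548,.0245]);J=np.array([[np.cos(a),np.sin(a)],[-np.sin(a),np.cos(a)]]);print(J@(np.array(s["tcp_pos"][:2])-o))
E
```

```text
[0.5057 0.0302 0.0423] [-7.59024681 -0.15347894  6.334224  ]
[-0.04267896  0.00018454]
```

Request:
carry_out:
  moves:
    - [-1, -0.001, 0, 0, 0]
    - [-1, -0.002, 0, 0, 0]
    - [-1, -0.003, 0, 0, 0]
    - [-1, -0.003, 0, 0, 0]
    - [-1, -0.003, 0, 0, 0]

```text
clock: 7.68
tcp_pos: [0.5058, 0.0302, 0.0419]
eef_rot: [-0.006, 0.064, 0.998, 0.0]
contact_force: [-15.0, 1.5, 11.9]
width: 0.0003
finger_force: 3.8
```

Request:
carry_out:
  moves:
    - [-1, 0.002, 0, 0, 0]
    - [-1, 0.005, 0, 0, 0]
    - [-1, 0.008, 0, 0, 0]
    - [-1, 0.008, 0, -0.01, 0]
    - [-1, 0.008, 0, -0.03, 0]
    - [-1, 0.008, 0, -0.06, 0]
    - [-1, 0.03, 0, -0.1, 0]
    - [-1, 0.05, 0.05, -0.15, 0]
    - [-1, 0.05, 0.1, -0.18, 0]
    - [-1, 0.05, 0.15, -0.18, 0]
    - [-1, 0.05, 0.2, -0.18, 0]
    - [-1, 0.05, 0.2, -0.18, 0]

```text
clock: 9.18
tcp_pos: [0.4859, 0.2389, 0.2224]
eef_rot: [-0.001, 0.061, 0.998, 0.0]
contact_force: [1.1, -1.2, -0.8]
width: 0.0001
finger_force: 0.0
```

```bash
python3 - <<'E'
from h import *
t=cv2.cvtColor(env.get_image("scene"),cv2.COLOR_RGB2BGR)[200:380,200:460];u=cv2.cvtColor(env.get_image("top"),cv2.COLOR_RGB2BGR)[140:380,260:440]
cv2.imwrite("pics/c3.png",np.hstack([cv2.resize(t,(480,332)),cv2.resize(u,(249,332))]))
s=env.state();print(np.round(s["tcp_pos"],4),s["contact_force"])
E
```

```text
[0.4869 0.2338 0.2224] [-0.42449474  0.04230602  0.24896339]
```

View pics/c3.png

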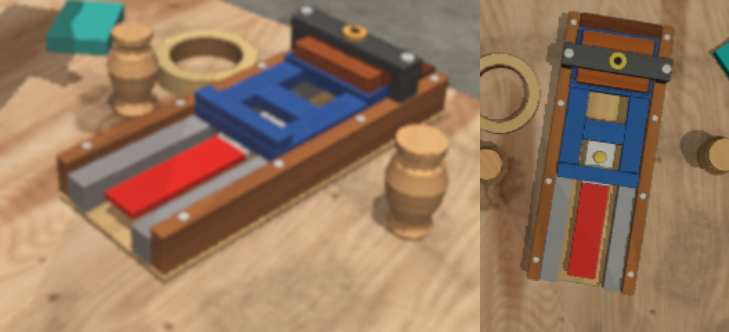

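The picture shows the pin up in the rear window (top crop 600,157), the carriage at the stop, the blank under the bushing (617,60), and the bystanders where they were.

```bash
python3 -c "
from workcell import env
print(env.hand_in())"
```

```text
the job is handed in; nothing more can be done
None
```

I pushed the carriage up against the end stop with the pedal held down, then let go; the last picture shows the pin up in the rear window and the blank under the bushing. The job is handed in at about 9 s of the 40 s allowed, and hand-in returned no verdict.

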